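# Open the tool chest that may be latched

## Task

Take the small tin off the lid of the tool chest and stand it upright in the drip tray, midway between the two large cans and in line with them, without moving the cans. Then tug the lid up by its bar handle, before touching the release tab, to learn whether it is caught; if it is, slide the release tab on the front to its end and try again. Finish while holding the lid still by its handle, opened to about 40 degrees (the program ends with the lid in the gripper, not let go), and leave everything else on the bench where it is.

Things in the scene. Friction and masses are not known exactly. Their poses are not given: they have to be found in the camera images.
- tin_center (a point): small plain metal tin, 56 mm diameter, 70 mm tall, about 0.25 kg, standing on the lid of the tool chest at the start; the point is its centre, half-way up (35 mm above its foot); z is its upright axis
- tray_in (a point): flat steel drip tray on the bench, fixed, 300 x 130 mm with a 12 mm high rim; the point is the centre of its inner floor (4 mm above the bench); x runs along its length, y across it. A large can stands near each end, the middle is empty
- can_a_center (a point): one of the two equal large plain metal cans on the tray, 76 mm diameter, 85 mm tall, about 0.9 kg; the point is its centre, half-way up
- can_b_center (a point): the other large can on the tray, same size; about 196 mm between the axes of the two cans; the point is its centre, half-way up
- lid_handle (a point): middle of the lid's handle: a level round bar, 12 mm diameter, 90 mm long between two arms, standing out in front of the grey tool chest's lid, 41 mm clear gap behind it, so pinch it from above. 125 mm above the bench when shut, level with the hinge line and 257.5 mm from it. The frame turns with the lid: y along the bar, x from bar to hinge
- lid_hinge (a point): middle of the lid's hinge line at the far side of the chest, 125 mm above the bench; fixed. y along the hinge line, x to the chest's back, z up. The chest is fixed, 205 mm deep (x), 320 mm wide (y); its shut lid's top is 130 mm above the bench
- lid (a joint): lid angle, rad: 0 shut, grows as the front goes up, stop at 1.35. Lid 0.7 kg (about 3 N at the bar), falls shut when let go. A hidden catch, not visible outside, may or may not hold it: caught, the lid still lifts 0.03 to 0.04 rad (9 mm at the bar), then stops hard; else it goes on up. Once released it does not catch again on shutting
- tab_top (a point): top centre of the release tab: upright steel tab, 10 mm thick (y), 22 mm wide (x), 27 mm tall, on top of the dark latch case on the chest's front, beside the handle (65 mm from its nearer arm) on the +y side. The case's top is 104 mm above the bench. Axes as lid_hinge: the tab slides to +y, away from the handle
- tab (a joint): travel of the release tab, m: 0 as found, 0.022 at the end of its travel. Light friction, 2 to 4 N; stays where it is left. Pushed to its end (at least 0.018) it draws the hidden catch out for good
- disc: bystander: dark brake disc, 180 mm diameter, 36 mm tall; origin at its underside
- basin: bystander: round plastic basin, 240 mm diameter, 85 mm tall; origin at its underside
- bottle: bystander: glass bottle, 64 mm diameter, 190 mm tall; origin at its underside
- wrench: bystander: 180 mm wrench lying flat; the origin is under it
- mug: bystander: white mug, 76 mm diameter, 90 mm tall; origin at its underside
- bearing: bystander: steel ring, 52 mm diameter, 16 mm tall, lying flat; origin at its underside
- screwdriver: bystander: screwdriver lying on the bench; origin at its underside
Mind the look-alikes: they are no part of the job. What is shaped like the part that bears can_a_center but blue is not meant. Leave any blue or turquoise look-alike of the part that bears can_b_center alone.

How it is judged:
On the way, in this order (a step that is already met when the one before it is completed fails the run):
1. the tin stands in the tray midway between the two cans, let go, the lid still shut (horizontal distance between tin_center and can_a_center between 0.07 and 0.116 m and horizontal distance between tin_center and can_b_center between 0.07 and 0.116 m and y of tin_center in the frame of tray_in between -0.02 and 0.02 m and z of tin_center in the frame of tray_in between 0.03 and 0.04 m and angle between tin_center's own z axis and vertical below 0.1 rad and contact force between the fingers and tin below 0.3 N and linear speed of tin below 0.03 m/s and value of joint lid below 0.012 rad), for 0.2 s.
2. the lid is tugged up by at least 0.016 rad (4 mm at the bar) with the release tab not yet touched (value of joint lid above 0.016 rad and value of joint tab below 0.005 m and contact force between the fingers and lid above 0.5 N), for 0.1 s.
At the end, for the whole second after the job is handed in: Fingers hold the lid still at 0.52 to 0.95 rad; the tin stands upright on the tray, let go, 70 to 116 mm from each can (axes) and within 20 mm of the tray's long centre line; cans moved under 15 mm, other things under 40 mm (horizontal distance between tin_center and can_a_center between 0.07 and 0.116 m and horizontal distance between tin_center and can_b_center between 0.07 and 0.116 m and y of tin_center in the frame of tray_in between -0.02 and 0.02 m and z of tin_center in the frame of tray_in between 0.03 and 0.04 m and angle between tin_center's own z axis and vertical below 0.1 rad and linear speed of tin below 0.03 m/s and value of joint lid between 0.52 and 0.95 rad and velocity of joint lid between -0.1 and 0.1 rad/s and contact force between the fingers and lid above 1 N and contact force between the fingers and tin below 0.3 N); the arm keeps its last pose, push and grip.
It fails at once if a can on the tray is moved over 15 mm or tipped (distance of any of can_a_center, can_b_center from where it was at the start of the episode above 0.015 m).
It fails at once if a bystander is moved over 40 mm (distance of any of disc, basin, bottle, wrench, mug, bearing, screwdriver from where it was at the start of the episode above 0.04 m).
It fails at once if the tin is tipped over (angle between tin_center's own z axis and vertical above 0.7 rad).
It also fails if it takes over 72 s, if anything falls off the work surface, if the arm or the gripper's body presses on something with over 40 N, if the wrist force passes 120 N, or if a joint passes its speed limit or range.

## Robot

A 7-joint arm with a two-finger parallel gripper is mounted at the origin on the work surface. World frame = base frame: x ahead of the robot, y to its left, z up, the work surface at z = 0. Lengths are in m, angles in rad, forces in N, time in s.
With the tool pointing down it reaches from about 0.4 to 0.85 m from the base axis. Payload 10.4 kg.
Tool frame: the origin (TCP) lies at the very end of the fingers, on their centre line; the grasp point (between the pads) lies 19 mm behind it; z points along the fingers, y is the line along which they close (so a half turn about z gives the same grasp; the last joint's range is limited). The gripper opens to 85 mm and grips with 20 to 120 N. Pads are 22 mm wide; open, the fingers measure 114 mm over their backs; the gripper's body (76 mm by 85 mm) begins 54 mm behind the grasp point. The pads swing forward as they close: fully open they stand 13 mm farther back than shut.
Start: joints at [1.262, 0.332, -0.065, 1.46, 0.022, 1.35, -0.088], TCP at [0.176, -0.6, 0.231] pointing down, gripper open.
Joint ranges: [-2.6, 2.6], [-0.5, 2.12], [-1.47, 1.34], [0.16, 2.42], [-1.27, 4.41], [0.06, 2.06], [-2.6, 2.6]. Speed limits (rad/s): [2.22, 2.22, 2.79, 2.79, 3.14, 3.14, 3.14].

## Interface

Orientations are given as a rotation vector (axis times angle).
In Python, from plant import bot, imaging gives the robot as it stands.
- The arm moves only by the tool move_arm, never from a script. Its argument "rows" is one flat list of numbers, 7 for each row, row after row: the shift along the tool's x, y, z in m, then the turn, a rotation vector about the tool's x, y, z in rad, then the finger opening in m, from 0 to 0.0854. A call has 1 to 5 rows; each row is the pose to reach, as a shift and turn from the pose commanded when the call began, along the tool's axes at that moment; what a row does not reach only later rows make up. A row lasts 1/12 s, in which the tool goes at most 41.7 mm and 7.16 degrees, less where a joint would pass 70% of its speed; a pose out of reach is approached as far as the arm can. A call with a gripper value outside its range is refused whole. The fingers move at their own pace and stop on an object; "newtons" is the grip in N (left out, the last holds). Time passes only in rows, so rows that repeat a pose let the fingers close. It gives the time, the measured TCP pose, the force, the opening and the grip force at its end, in the units of the state.
- bot.observe(): the state, without advancing time (a new reading comes with each control period).
- imaging.snapshot(name): name is "scene" or "top" or "wrist"; returns the picture (420x560x3 uint8, red, green, blue); there is no depth.
- imaging.calibration(name): a dict with "intrinsics" (3x3 intrinsics, pixels), "position" and "rotation" of the camera in the world. Camera axes: x right, y up, looking along -z (the intrinsics and any distortion apply to the point x, -y, -z); pixel columns grow to the right and rows downward; lengths in m; the calibration is good to about 2 mm. The wrist camera is an equidistant fisheye: a pixel r from the principal point sees the ray r / f radians off the axis. A picture is of the moment at which its call begins: read the wrist's pose just before it. calibration takes no time and is no camera call; for the wrist camera it gives the pose at the moment of the call.
- bot.sign_off(): hands the job in; it is judged then, once.
Trained networks look in the newest picture that a camera, given by its name, has taken for a name from the list of things; names that differ only in an ending like _2 or _b are one class to them, and where a whole thing is asked for, a point or a joint stands for the part that bears it (a point fixed in the world has none). Each returns a list of dicts, best first, with "score" (0 to 1); they miss things now and then, are a little off and sometimes report something else, mostly with a low value. They report only what shows in the picture. A call takes as long as a camera call. They do not tell look-alikes from the thing itself.
- imaging.recognise(target, camera): "position" ([x, y, z] in m, in world coordinates, good to about 4 mm: the middle of the surface that is visible of it).
- imaging.silhouettes(target, camera): "mask" (420x560 bool, what is visible of it).
- imaging.pinpoint(target, camera): "position" ([x, y, z] in m, in world coordinates, good to about 4 mm: a listed point, or the origin of a listed thing).
The state is a dict: "t": time; "joint_positions": joint angles; "qd": joint speeds; "joint_efforts": joint torques, N m; "eef_pos": TCP position; "tool_rot": TCP orientation; "contact_force": force on the tool from outside, world axes, zero at the start; "torque": the same for the moment, N m; "gripper_width": finger opening in m; "grip_force": force on a finger pad.
Only numpy, scipy, OpenCV 4.12 (cv2) and the standard library are available. Lean on these libraries where they do the work, as an engineer would, in place of code of your own. Each camera call takes 0.05 s, during which the arm holds its last target. There are 200 camera calls.

## Working session

There is one attempt and no reset: what is moved stays moved. The work goes in short steps, Python scripts to look and compute and a tool call to move; the robot and the scene stay as the last step left them, time stands still between calls to the robot, and variables do not carry over. Pictures are saved under pics/ and viewed, at most 10 in all, crops included, and the job is handed in when it is done.

Besides the shell and the picture viewer there is one more tool, called after ">>>" as name(argument=value, ...) on one line, values as JSON. move_arm: Moves the arm, as the interface text tells. Its arguments: {"type":"object","properties":{"rows":{"type":"array"},"newtons":{"type":"number"}},"required":["rows"]}

```bash
ls; mkdir -p pics
python3 - <<'E'
from plant import bot, imaging
import cv2, numpy as np
s=bot.observe(); print({k:np.round(v,3).tolist() for k,v in s.items()})
for c in ("scene","top"):
    im=imaging.snapshot(c); cv2.imwrite(f"pics/{c}0.png",im[:,:,::-1])
    for n in ["tin_center","tray_in","can_a_center","lid_handle","lid_hinge","tab_top","bottle","mug","basin","disc","bearing","wrench","screwdriver"]:
        print(c,n,[(np.round(d["position"],3).tolist(),round(d["score"],2)) for d in imaging.pinpoint(n,c)][:4])
E
```

```text
pics
{'t': 0.0, 'joint_positions': [1.262, 0.333, -0.065, 1.461, 0.022, 1.35, -0.089], 'qd': [0.001, 0.0, 0.001, -0.0, -0.001, 0.0, -0.001], 'joint_efforts': [0.001, -62.545, 0.05, -39.16, 0.016, 0.01, 0.0], 'eef_pos': [0.176, -0.599, 0.231], 'tool_rot': [-3.108, -0.447, 0.0], 'contact_force': [-0.531, 0.146, 0.525], 'torque': [-0.033, 0.001, -0.009], 'grip_force': 0.0, 'gripper_width': 0.086}
scene tin_center [([0.642, 0.181, 0.16], 0.81)]
scene tray_in [([0.551, -0.334, 0.006], 0.67)]
scene can_a_center [([0.454, -0.347, 0.044], 0.86), ([0.45, -0.172, 0.041], 0.78), ([0.327, -0.355, 0.047], 0.65), ([0.57, -0.549, -0.001], 0.3)]
scene lid_handle [([0.486, 0.119, 0.124], 0.79)]
scene lid_hinge [([0.738, 0.173, 0.122], 0.88)]
scene tab_top []
scene bottle [([0.794, -0.157, 0.006], 0.97)]
scene mug [([0.574, -0.548, -0.002], 0.7)]
scene basin [([0.602, 0.534, 0.001], 0.58)]
scene disc [([0.367, 0.495, -0.001], 0.77)]
scene bearing [([0.41, 0.202, 0.004], 0.44)]
scene wrench [([0.374, -0.054, 0.0], 0.68), ([0.485, 0.12, 0.128], 0.21)]
scene screwdriver [([0.41, -0.543, -0.0], 0.61), ([0.367, 0.494, -0.002], 0.3)]
top tin_center [([0.643, 0.182, 0.166], 0.68)]
top tray_in [([0.552, -0.33, 0.01], 0.56)]
top can_a_center [([0.455, -0.171, 0.042], 0.92), ([0.325, -0.357, 0.045], 0.84), ([0.448, -0.345, 0.042], 0.62)]
top lid_handle [([0.482, 0.123, 0.128], 0.89), ([0.374, -0.058, -0.0], 0.58)]
top lid_hinge [([0.741, 0.168, 0.123], 0.57)]
top tab_top [([0.499, 0.23, 0.134], 0.37)]
top bottle [([0.791, -0.158, -0.002], 0.56), ([0.413, -0.545, -0.002], 0.2)]
top mug [([0.575, -0.546, 0.0], 0.98)]
top basin [([0.607, 0.528, 0.001], 0.79), ([0.788, -0.156, 0.001], 0.36)]
top disc [([0.365, 0.488, -0.006], 0.82)]
top bearing [([0.411, 0.205, -0.003], 0.74)]
top wrench [([0.371, -0.056, -0.003], 0.6)]
top screwdriver [([0.412, -0.545, 0.0], 0.82)]
```

View pics/top0.png

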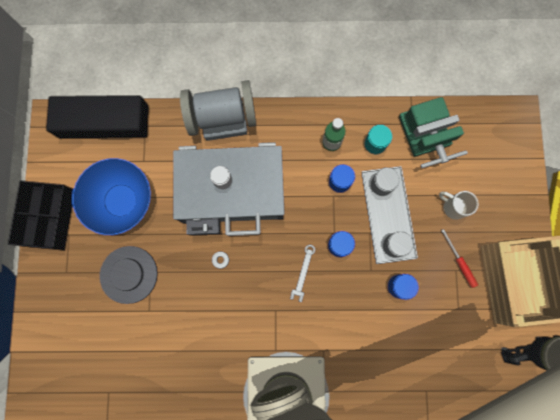

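View pics/scene0.png

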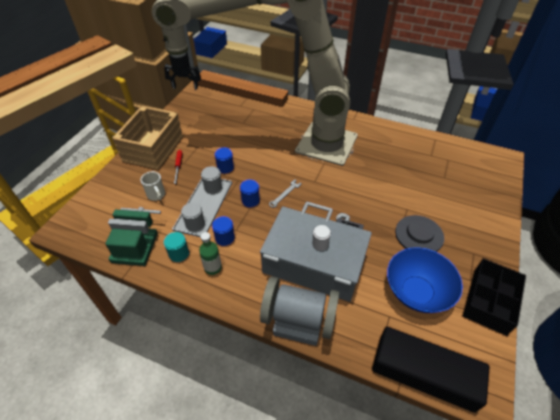

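The top view has the tray at px (388,213) with grey cans at (385,180) and (399,243). Blue look-alikes are at (341,177), (341,243) and (404,286), with a turquoise one at (378,138). Only the two grey cans standing on the tray fit the description. The tin is at (220,176) on the lid, the handle at (242,225), and the latch case at (203,227). I'll confirm in an enlarged crop.

```bash
cat > h.py <<'E'
from plant import bot, imaging
import cv2, numpy as np
from scipy.spatial.transform import Rotation as R
def project(c,P,cal=None):
    k=cal or imaging.calibration(c); K=np.array(k["intrinsics"])
    p=(np.array(P,float).reshape(-1,3)-k["position"])@np.array(k["rotation"])*[1,-1,-1]
    if c=="wrist":
        r=np.hypot(p[:,0],p[:,1])+1e-9; th=np.arctan2(r,p[:,2])
        q=p[:,:2]/r[:,None]*th[:,None]
    else:
        d=np.array(k.get("distortion",[0]*5),float)
        return cv2.projectPoints(p,np.zeros(3),np.zeros(3),K,d)[0][:,0]
    return q*[K[0,0],K[1,1]]+K[:2,2]
def back(c,uv,z,cal=None):
    "world point at height z seen at pixel"
    k=cal or imaging.calibration(c); K=np.array(k["intrinsics"])
    if c=="wrist":
        q=(np.array(uv,float)-K[:2,2])/[K[0,0],K[1,1]]; r=np.hypot(*q)+1e-9
        d=np.array([*(q/r*np.sin(r)),np.cos(r)])
    else:
        D=np.array(k.get("distortion",[0]*5),float)
        d=np.append(cv2.undistortPoints(np.array([[uv]],float),K,D)[0,0],1)
    d=np.array(k["rotation"])@(d*[1,-1,-1]); o=np.array(k["position"])
    return o+d*(z-o[2])/d[2]
def totool(P,s=None):
    s=s or bot.observe(); return R.from_rotvec(s["tool_rot"]).inv().apply(np.array(P)-s["eef_pos"])
E
python3 - <<'E'
from h import *
k=imaging.calibration("top"); print(k)
im=cv2.imread("pics/top0.png")
cv2.imwrite("pics/crop.png",cv2.resize(im[125:275,170:430],None,fx=3,fy=3,interpolation=cv2.INTER_CUBIC))
for n in ("can_a_center","tray_in","tin_center","lid_handle","lid","tab"):
    for d in imaging.silhouettes(n,"top"):
        v,u=np.nonzero(d["mask"]); 
        if len(u): print(n,round(d["score"],2),u.min(),u.max(),v.min(),v.max(),len(u),u.mean().round(1),v.mean().round(1),cv2.minAreaRect(np.c_[u,v].astype(np.float32)))
E
```

```text
{'intrinsics': array([[462.74781796,   0.        , 285.05442965],
       [  0.        , 462.74781796, 206.57199592],
       [  0.        ,   0.        ,   1.        ]]), 'position': array([ 0.33819961, -0.00835603,  1.47130012]), 'rotation': array([ 0.12982388, -0.12321756, -1.57259904])}
can_a_center 0.93 383 413 231 257 636 397.6 244.3 ((397.5849304199219, 244.04718017578125), (25.136981964111328, 30.21932029724121), 74.05460357666016)
can_a_center 0.69 388 418 273 299 669 402.9 285.8 ((403.0, 286.0), (26.0, 30.0), 90.0)
can_a_center 0.59 328 354 231 256 565 341.2 243.9 ((341.0, 243.5), (25.0, 26.0), 90.0)
tray_in 0.63 362 417 166 262 2677 388.4 214.8 ((389.45947265625, 214.25674438476562), (95.3514175415039, 42.25053787231445), 80.53767395019531)
tin_center 0.78 212 232 166 188 385 221.8 177.2 ((222.0, 177.0), (22.0, 20.0), 90.0)
lid_handle 0.61 173 284 146 234 7471 228.9 184.1 ((228.5, 190.0), (88.0, 111.0), 90.0)
lid 0.97 174 283 146 234 7356 228.7 184.0 ((228.0954132080078, 190.84014892578125), (87.42147064208984, 109.6409683227539), 88.36341857910156)
```

View pics/crop.png

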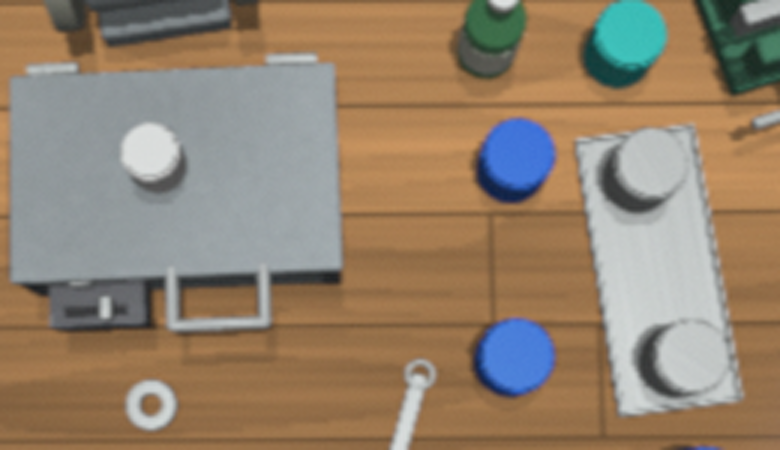

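The crop confirms it: the two grey cans are on the tray (crop (651,165) and (693,354)), and the cans off the tray are blue or turquoise. The bar is at crop (170–270,323) and the tab at (105,307).

```bash
sed -i 's/@np.array(k\["rotation"\])/@R.from_rotvec(k["rotation"]).as_matrix()/; s/np.array(k\["rotation"\])@/R.from_rotvec(k["rotation"]).as_matrix()@/' h.py
python3 - <<'E'
from h import *
f=lambda u,v,z:print(np.round(back("top",(170+u/3,125+v/3),z),4))
print("cans");f(651,165,.089);f(693,354,.089)
print("tray");[f(*p,.012) for p in((577,142),(695,127),(741,398),(622,413))]
print("bar ends");f(170,323,.131);f(270,322,.131)
print("lid corners");[f(*p,.13) for p in((10,78),(333,64),(341,272),(12,284))]
print("tin");f(150,152,.2)
print("tab");f(105,300,.131);
k=imaging.calibration("wrist");print(k)
s=bot.observe();print(R.from_rotvec(s["tool_rot"]).as_matrix().round(3))
E
```

```text
cans
[ 0.643  -0.3146  0.089 ]
[ 0.4505 -0.3486  0.089 ]
tray
[ 0.6858 -0.2531  0.012 ]
[ 0.7016 -0.3808  0.012 ]
[ 0.4105 -0.4156  0.012 ]
[ 0.3956 -0.2908  0.012 ]
bar ends
[0.48  0.167 0.131]
[0.4804 0.07   0.131 ]
lid corners
[0.7268 0.3308 0.13  ]
[0.7392 0.008  0.13  ]
[0.5291 0.0009 0.13  ]
[0.5191 0.3219 0.13  ]
tin
[0.6339 0.1792 0.2   ]
tab
[0.5028 0.2306 0.131 ]
{'intrinsics': array([[325.1922621 ,   0.        , 281.54846901],
       [  0.        , 325.1922621 , 213.90883203],
       [  0.        ,   0.        ,   1.        ]]), 'position': array([ 0.25118089, -0.57862225,  0.37499987]), 'rotation': array([-0.26813763,  0.19916121, -1.27361975])}
[[ 0.959  0.282  0.   ]
 [ 0.282 -0.959 -0.   ]
 [-0.     0.    -1.   ]]
```

>>> move_arm(rows=[0.024,-0.025,-0.005,0,0,0,0.085,0.048,-0.05,-0.012,0,0,0,0.085,0.072,-0.075,-0.02,0,0,0,0.085,0.097,-0.1,-0.028,0,0,0,0.085,0.121,-0.125,-0.035,0,0,0,0.085])

```text
t: 2.12
eef_pos: [0.2577, -0.4441, 0.2669]
tool_rot: [3.109, 0.447, 0.0]
contact_force: [0.9, -0.6, 0.5]
gripper_width: 0.085
grip_force: 0.0
```

>>> move_arm(rows=[0.024,-0.025,-0.005,0,0,0,0.085,0.048,-0.05,-0.012,0,0,0,0.085,0.072,-0.075,-0.02,0,0,0,0.085,0.097,-0.1,-0.028,0,0,0,0.085,0.121,-0.125,-0.035,0,0,0,0.085])

```text
t: 2.53
eef_pos: [0.3385, -0.2899, 0.3021]
tool_rot: [3.109, 0.447, 0.001]
contact_force: [0.0, -0.1, -0.9]
gripper_width: 0.0852
grip_force: 0.0
```

>>> move_arm(rows=[0.024,-0.025,0,0,0,0,0.085,0.048,-0.05,0,0,0,0,0.085,0.072,-0.075,0,0,0,0,0.085,0.097,-0.1,0,0,0,0,0.085,0.121,-0.125,0,0,0,0,0.085])

```text
t: 2.95
eef_pos: [0.4193, -0.1358, 0.3016]
tool_rot: [3.109, 0.447, 0.001]
contact_force: [0.7, -0.8, 0.6]
gripper_width: 0.0849
grip_force: 0.0
```

>>> move_arm(rows=[0.024,-0.025,0,0,0,0,0.085,0.048,-0.05,0,0,0,0,0.085,0.072,-0.075,0,0,0,0,0.085,0.097,-0.1,0,0,0,0,0.085,0.121,-0.125,0,0,0,0,0.085])

```text
t: 3.37
eef_pos: [0.5002, 0.0181, 0.3017]
tool_rot: [3.109, 0.447, 0.002]
contact_force: [0.8, -1.1, -0.0]
gripper_width: 0.085
grip_force: 0.0
```

>>> move_arm(rows=[0.024,-0.025,0,0,0,0.02,0.085,0.048,-0.05,0,0,0,0.05,0.085,0.072,-0.075,0,0,0,0.08,0.085,0.097,-0.1,0,0,0,0.11,0.085,0.121,-0.125,0,0,0,0.11,0.085])

```text
t: 3.78
eef_pos: [0.5813, 0.1718, 0.3012]
tool_rot: [3.13, 0.271, 0.0]
contact_force: [0.3, -0.1, 1.0]
gripper_width: 0.0854
grip_force: 0.0
```

Run:
```python
from h import *
imgs=imaging.snapshot("wrist"); cal=imaging.calibration("wrist")
im=imgs[:,:,::-1].copy(); cv2.imwrite("pics/w1.png",im)
for n in ["tin_center","lid_handle","lid_hinge","tab_top","tab"]:
    d=imaging.pinpoint(n,"wrist") if n!="tab" else imaging.recognise(n,"wrist")
    print(n,[(np.round(e["position"],4).tolist(),round(e["score"],2)) for e in d][:3])
for e in imaging.silhouettes("tin_center","wrist"):
    v,u=np.nonzero(e["mask"]); print(e["score"],u.min(),u.max(),v.min(),v.max())
print(project("wrist",[.634,.179,.2],cal))
```

```text
tin_center []
lid_handle [([0.4847, 0.1241, 0.127], 0.74), ([0.5018, 0.2324, 0.1281], 0.36)]
lid_hinge [([0.7383, 0.1734, 0.1276], 0.63)]
tab_top [([0.4996, 0.2308, 0.1324], 0.62)]
tab [([0.5077, 0.2301, 0.1287], 0.81), ([0.6383, 0.1673, 0.1318], 0.18)]
0.71 245 317 102 173
[[292.46648873 147.23624428]]
```

View pics/w1.png

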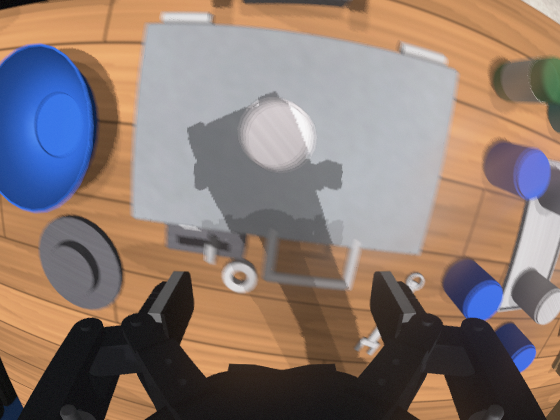

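The wrist view shows the tin's top disc at (278,134), the bar from (268,278) to (352,286), and the tab at about (211,252).

Run:
```python
from h import *
f=lambda u,v,z:back("wrist",(u,v),z).round(4)
im=cv2.imread("pics/w1.png")
print(f(278,133,.2),f(268,278,.125),f(352,286,.125),f(211,247,.131))
print("hinge-ish lid corners",f(146,24,.13),f(457,70,.13),f(418,252,.13),f(133,216,.13))
for x,y in ((.638,.18),):print(totool([x,y,.158]))
```

```text
[0.642  0.1812 0.2   ] [0.4792 0.1651 0.125 ] [0.4841 0.0679 0.125 ] [0.5084 0.2315 0.131 ]
hinge-ish lid corners [0.732  0.3329 0.13  ] [0.7452 0.0101 0.13  ] [0.5398 0.0031 0.13  ] [0.5272 0.3236 0.13  ]
[ 0.05836176 -0.00097187  0.14358485]
```

>>> move_arm(rows=[0.03,0,0.02,0,0,0,0.085,0.06,0.001,0.04,0,0,0,0.085,0.06,0.001,0.075,0,0,0,0.085,0.06,0.001,0.11,0,0,0,0.085,0.06,0.001,0.143,0,0,0,0.085])

```text
t: 4.55
eef_pos: [0.64, 0.1783, 0.1569]
tool_rot: [3.129, 0.272, 0.001]
contact_force: [0.2, 0.2, -0.3]
gripper_width: 0.085
grip_force: 0.0
```

>>> move_arm(rows=[0,0,0,0,0,0,0.03,0,0,0,0,0,0,0.03,0,0,0,0,0,0,0.03,0,0,0,0,0,0,0.03,0,0,0,0,0,0,0.03], newtons=30)

```text
t: 4.97
eef_pos: [0.6406, 0.18, 0.1606]
tool_rot: [-3.129, -0.275, -0.005]
contact_force: [-0.3, -0.7, -2.1]
gripper_width: 0.055
grip_force: 32.5
```

>>> move_arm(rows=[0,0,0,0,0,0,0.03,0,0,0,0,0,0,0.03,0,0,0,0,0,0,0.03])

```text
t: 5.22
eef_pos: [0.6407, 0.1801, 0.1603]
tool_rot: [3.129, 0.275, 0.005]
contact_force: [0.4, -0.6, 6.8]
gripper_width: 0.0553
grip_force: 33.0
```

>>> move_arm(rows=[0,0,-0.01,0,0,0,0.03,0,0,-0.03,0,0,0,0.03,0,0,-0.06,0,0,0,0.03,0,0,-0.09,0,0,0,0.03,0,0,-0.11,0,0,0,0.03])

```text
t: 5.63
eef_pos: [0.6399, 0.1805, 0.2719]
tool_rot: [-3.129, -0.276, -0.004]
contact_force: [0.4, -0.0, -2.0]
gripper_width: 0.0553
grip_force: 32.7
```

>>> move_arm(rows=[-0.008,0.022,0,0,0,0,0.03,-0.018,0.05,0,0,0,0,0.03,-0.03,0.085,0,0,0,0,0.03,-0.043,0.12,0,0,0,0,0.03,-0.056,0.155,0,0,0,0,0.03])

```text
t: 6.05
eef_pos: [0.611, 0.0163, 0.2688]
tool_rot: [3.129, 0.277, 0.0]
contact_force: [0.3, 0.1, -2.6]
gripper_width: 0.0551
grip_force: 32.7
```

>>> move_arm(rows=[-0.013,0.035,0,0,0,0,0.03,-0.026,0.07,0,0,0,0,0.03,-0.039,0.105,0,0,0,0,0.03,-0.052,0.14,0,0,0,0,0.03,-0.064,0.175,0,0,0,0,0.03])

```text
t: 6.47
eef_pos: [0.5785, -0.1674, 0.2691]
tool_rot: [3.129, 0.276, 0.0]
contact_force: [0.7, 0.1, -1.9]
gripper_width: 0.055
grip_force: 32.7
```

>>> move_arm(rows=[-0.013,0.035,0,0,0,0,0.03,-0.026,0.07,0,0,0,0,0.03,-0.039,0.105,0,0,0,0,0.03,-0.05,0.135,0,0,0,0,0.03,-0.058,0.157,0,0,0,0,0.03])

```text
t: 6.88
eef_pos: [0.5481, -0.3342, 0.2687]
tool_rot: [3.129, 0.271, -0.001]
contact_force: [-0.5, -0.6, -2.9]
gripper_width: 0.0555
grip_force: 32.7
```

Run:
```python
from h import *
s=bot.observe(); im=imaging.snapshot("wrist")[:,:,::-1].copy(); 
for n in ["tin_center","tray_in","can_a_center"]:
    print(n,[(np.round(e["position"],4).tolist(),round(e["score"],2)) for e in imaging.pinpoint(n,"wrist")][:5])
print(s["eef_pos"],s["gripper_width"],totool([.5475,-.332,.033]))
cv2.imwrite("pics/w2.png",im)
```

```text
tin_center [([0.3699, -0.0574, -0.0007], 0.45)]
tray_in [([0.5513, -0.3336, 0.006], 0.95)]
can_a_center []
[ 0.54807481 -0.3342063   0.26866897] 0.055467609133112904 [-0.00221083  0.00119275  0.2354872 ]
```

View pics/w2.png

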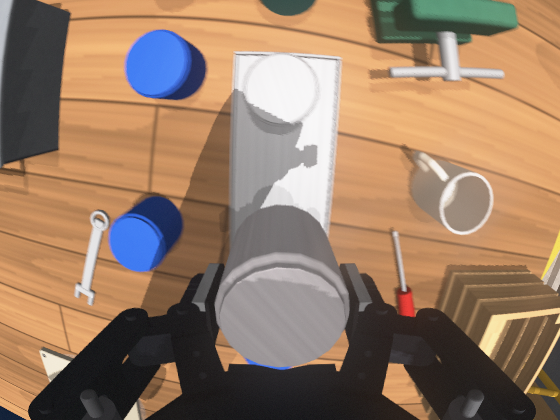

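The tin is upright in the fingers over the tray. The far can's top is centred at (281,90).

Run:
```python
from h import *
c=back("wrist",(281,90),.089); t=np.array([.985,.172,0]); print(c, c-t*.098*1, back("wrist",(281,306),.2387))
```

```text
[ 0.64851052 -0.31382139  0.089     ] [ 0.55198052 -0.33067739  0.089     ] [ 0.51084034 -0.33836526  0.2387    ]
```

>>> move_arm(rows=[0.002,-0.002,0.03,0,0,0,0.03,0.002,-0.002,0.065,0,0,0,0.03,0.002,-0.002,0.1,0,0,0,0.03,0.002,-0.002,0.135,0,0,0,0.03,0.002,-0.002,0.16,0,0,0,0.03])

```text
t: 7.5
eef_pos: [0.5509, -0.3258, 0.1058]
tool_rot: [-3.127, -0.28, 0.003]
contact_force: [-0.3, -0.1, -2.8]
gripper_width: 0.0551
grip_force: 32.7
```

>>> move_arm(rows=[0,0,0.02,0,0,0,0.03,0,0,0.04,0,0,0,0.03,0,0,0.058,0,0,0,0.03,0,0,0.067,0,0,0,0.03,0,0,0.07,0,0,0,0.03])

```text
t: 7.92
eef_pos: [0.5511, -0.3265, 0.0371]
tool_rot: [-3.127, -0.279, 0.002]
contact_force: [-0.8, -0.1, -2.4]
gripper_width: 0.0551
grip_force: 32.7
```

>>> move_arm(rows=[0,0,0,0,0,0,0.03,0,0,0,0,0,0,0.03,0,0,0,0,0,0,0.03])

```text
t: 8.17
eef_pos: [0.5522, -0.3284, 0.0398]
tool_rot: [3.128, 0.276, 0.003]
contact_force: [-1.1, -0.7, -2.4]
gripper_width: 0.0552
grip_force: 32.7
```

>>> move_arm(rows=[-0.001,0.002,0.002,0,0,0,0.03,-0.001,0.003,0.0035,0,0,0,0.03,-0.001,0.003,0.005,0,0,0,0.03,-0.001,0.003,0.005,0,0,0,0.03,-0.001,0.003,0.005,0,0,0,0.03])

```text
t: 8.58
eef_pos: [0.5511, -0.3322, 0.0344]
tool_rot: [3.128, 0.275, 0.001]
contact_force: [-2.7, 0.3, 5.2]
gripper_width: 0.0551
grip_force: 33.2
```

>>> move_arm(rows=[0,0,0,0,0,0,0.058,0,0,0,0,0,0,0.064,0,0,0,0,0,0,0.07,0,0,0,0,0,0,0.08,0,0,0,0,0,0,0.08])

```text
t: 9.0
eef_pos: [0.5509, -0.3314, 0.0333]
tool_rot: [3.129, 0.276, 0.0]
contact_force: [-0.2, -0.3, -0.3]
gripper_width: 0.0798
grip_force: 0.0
```

>>> move_arm(rows=[0,0,0,0,0,0,0.08,0,0,-0.015,0,0,0,0.08,0,0,-0.04,0,0,0,0.08,0,0,-0.08,0,0,0,0.08,0,0,-0.12,0,0,0,0.08])

```text
t: 9.42
eef_pos: [0.5502, -0.3309, 0.1551]
tool_rot: [-3.128, -0.276, 0.002]
contact_force: [1.2, -0.1, 1.1]
gripper_width: 0.0801
grip_force: 0.0
```

>>> move_arm(rows=[0,0,-0.04,0,0,0,0.08,0,0,-0.08,0,0,0,0.08,0,0,-0.12,0,0,0,0.08,0,0,-0.16,0,0,0,0.08])

```text
t: 9.75
eef_pos: [0.5503, -0.3308, 0.3169]
tool_rot: [3.129, 0.277, 0.002]
contact_force: [0.7, -1.0, -0.0]
gripper_width: 0.0802
grip_force: 0.0
```

Run:
```python
from h import *
im=imaging.snapshot("top")[:,:,::-1]; 
for n in ["tin_center","tray_in","can_a_center"]:
    print(n,[(np.round(e["position"],4).tolist(),round(e["score"],2)) for e in imaging.pinpoint(n,"top")][:5])
im2=imaging.snapshot("wrist")[:,:,::-1]
for n in ["tin_center","can_a_center"]:
    print(n,[(np.round(e["position"],4).tolist(),round(e["score"],2)) for e in imaging.pinpoint(n,"wrist")][:5])
cv2.imwrite("pics/t3.png",np.hstack([cv2.resize(im[140:290,320:440],(336,420)),im2[:,80:500]]))
```

```text
tin_center [([0.4847, 0.1243, 0.1294], 0.34)]
tray_in [([0.5538, -0.3329, 0.0101], 0.62)]
can_a_center [([0.4497, -0.3449, 0.0444], 0.97), ([0.3251, -0.3582, 0.0454], 0.9), ([0.4528, -0.1712, 0.0436], 0.71)]
tin_center [([0.5537, -0.3344, 0.0401], 0.67)]
can_a_center [([0.3279, -0.3537, 0.0411], 0.69), ([0.4537, -0.1689, 0.0413], 0.69)]
```

View pics/t3.png

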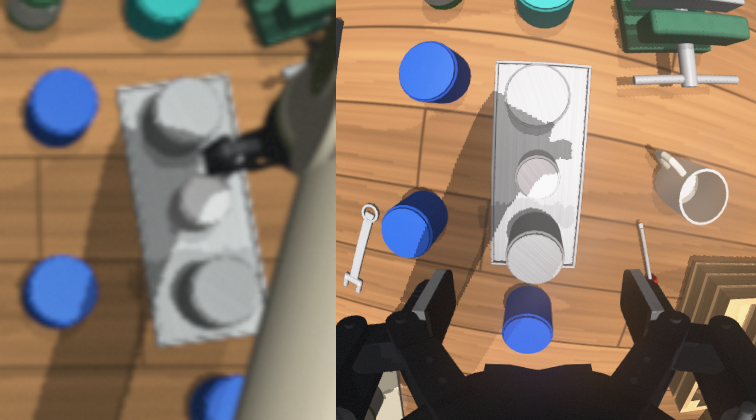

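The tin stands upright midway between the cans: the left panel puts it on their line, the wrist picture shows it at (537,177), and the networks give (0.554,-0.334). The cans haven't moved. Next is the bar, with the tool turned so the fingers straddle it.

>>> move_arm(rows=[0.001,-0.03,0,0,0,-0.096,0.06,0.002,-0.06,0,0,0,-0.192,0.05,0.002,-0.09,0,0,0,-0.288,0.045,0.003,-0.121,0,0,0,-0.384,0.045,0.004,-0.152,0,0,0,-0.48,0.045])

```text
t: 10.52
eef_pos: [0.5272, -0.1796, 0.3121]
tool_rot: [-2.971, -1.018, 0.003]
contact_force: [-0.8, -0.8, -0.1]
gripper_width: 0.0452
grip_force: 0.0
```

>>> move_arm(rows=[0.015,-0.027,0,0,0,-0.096,0.045,0.03,-0.053,0,0,0,-0.192,0.045,0.044,-0.08,0,0,0,-0.288,0.045,0.059,-0.106,0,0,0,-0.384,0.045,0.074,-0.133,0,0,0,-0.48,0.045])

```text
t: 10.93
eef_pos: [0.5047, -0.0294, 0.3123]
tool_rot: [-2.644, -1.695, 0.002]
contact_force: [1.0, -0.7, 0.4]
gripper_width: 0.0452
grip_force: 0.0
```

>>> move_arm(rows=[0.025,-0.017,0,0,0,-0.094,0.045,0.05,-0.033,0.01,0,0,-0.188,0.045,0.076,-0.05,0.02,0,0,-0.282,0.045,0.101,-0.067,0.03,0,0,-0.376,0.045,0.127,-0.084,0.045,0,0,-0.47,0.045])

```text
t: 11.35
eef_pos: [0.4824, 0.1212, 0.2678]
tool_rot: [2.177, 2.264, -0.001]
contact_force: [0.8, -0.3, -0.4]
gripper_width: 0.045
grip_force: 0.0
```

Run:
```python
from h import *
im=imaging.snapshot("wrist")[:,:,::-1]; cv2.imwrite("pics/w4.png",im); s=bot.observe()
print(s["eef_pos"],R.from_rotvec(s["tool_rot"]).as_matrix().round(3),np.round(s["joint_positions"],2))
for n in ["lid_handle","tab_top","lid_hinge"]:
    print(n,[(np.round(e["position"],4).tolist(),round(e["score"],2)) for e in imaging.pinpoint(n,"wrist")][:5])
```

```text
[0.47949329 0.12743305 0.26505302] [[-0.053  0.999 -0.003]
 [ 0.999  0.053  0.001]
 [ 0.001 -0.003 -1.   ]] [ 0.69  0.14 -1.11  1.69  0.13  1.39 -0.39]
lid_handle [([0.4818, 0.126, 0.126], 0.55)]
tab_top [([0.5012, 0.2359, 0.1328], 0.57)]
lid_hinge [([0.7415, 0.172, 0.1254], 0.73), ([0.4823, 0.1216, 0.1276], 0.42)]
```

View pics/w4.png

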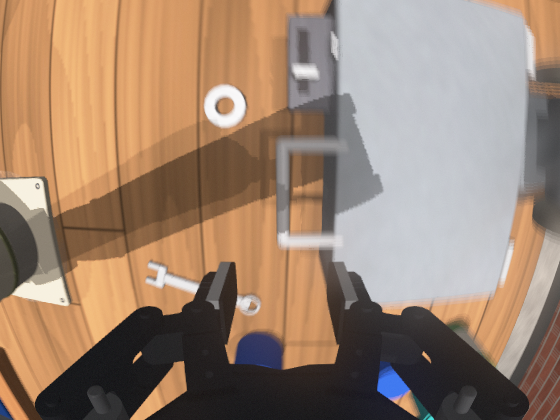

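>>> move_arm(rows=[0,0,0,0,0,0,0.045,0,0,0,0,0,0,0.045,0,0,0,0,0,0,0.045])

```text
t: 11.8
eef_pos: [0.4834, 0.119, 0.2684]
tool_rot: [2.185, 2.257, 0.0]
contact_force: [0.1, 0.2, -0.3]
gripper_width: 0.0453
grip_force: 0.0
```

Run:
```python
from h import *
s=bot.observe();print(s["eef_pos"]);im=imaging.snapshot("wrist")[:,:,::-1]; cv2.imwrite("pics/w5.png",im); cal=imaging.calibration("wrist");print(bot.observe()["eef_pos"])
for n in ["lid_handle","tab_top","lid_hinge"]:
    print(n,[(np.round(e["position"],4).tolist(),round(e["score"],2)) for e in imaging.pinpoint(n,"wrist")][:5])
# bar centre column by brightness profile over rows 165..225
g=cv2.cvtColor(im,cv2.COLOR_BGR2HSV)[:,:,1].astype(float)
for r in (165,195,225): print(r,g[r-2:r+3,265:310].mean(0).astype(int).tolist())
```

```text
[0.4834325  0.11899144 0.26840808]
[0.48334094 0.11919296 0.2684005 ]
lid_handle [([0.4851, 0.1238, 0.128], 0.73)]
tab_top [([0.4968, 0.2351, 0.1338], 0.68)]
lid_hinge [([0.7391, 0.1716, 0.1273], 0.85)]
165 [123, 124, 122, 122, 123, 123, 124, 123, 124, 121, 53, 12, 8, 6, 7, 7, 4, 5, 7, 5, 5, 6, 10, 11, 120, 112, 118, 125, 125, 126, 125, 125, 121, 122, 123, 123, 117, 118, 119, 117, 117, 118, 117, 118, 118]
195 [125, 124, 125, 126, 128, 127, 126, 127, 129, 127, 94, 20, 15, 13, 12, 12, 14, 13, 12, 12, 12, 13, 18, 48, 112, 121, 126, 127, 125, 125, 123, 123, 126, 124, 123, 124, 121, 122, 120, 120, 121, 121, 119, 119, 119]
225 [129, 129, 127, 129, 132, 130, 132, 130, 130, 128, 125, 32, 15, 12, 13, 11, 10, 10, 11, 10, 11, 14, 17, 51, 125, 129, 126, 127, 128, 129, 126, 129, 129, 129, 129, 127, 127, 126, 126, 125, 126, 125, 126, 126, 124]
```

>>> move_arm(rows=[0.002,0.001,0.035,0,0,0,0.045,0.002,0.001,0.07,0,0,0,0.045,0.002,0.001,0.105,0,0,0,0.045,0.002,0.001,0.135,0,0,0,0.045,0.002,0.001,0.155,0,0,0,0.045])

```text
t: 12.42
eef_pos: [0.4828, 0.1215, 0.1105]
tool_rot: [-2.182, -2.258, 0.003]
contact_force: [0.2, -1.1, 0.6]
gripper_width: 0.0449
grip_force: 0.0
```

>>> move_arm(rows=[0,0,0.006,0,0,0,0.045,0,0,0.006,0,0,0,0.045,0,0,0.006,0,0,0,0.045])

```text
t: 12.67
eef_pos: [0.4845, 0.1224, 0.1083]
tool_rot: [2.182, 2.26, 0.001]
contact_force: [-0.0, 0.0, 0.4]
gripper_width: 0.0449
grip_force: 0.0
```

>>> move_arm(rows=[0,0,0,0,0,0,0.005,0,0,0,0,0,0,0.005,0,0,0,0,0,0,0.005,0,0,0,0,0,0,0.005,0,0,0,0,0,0,0.005], newtons=50)

```text
t: 13.08
eef_pos: [0.4837, 0.1222, 0.1085]
tool_rot: [2.182, 2.26, -0.002]
contact_force: [-6.9, -1.7, 12.2]
gripper_width: 0.0101
grip_force: 48.8
```

>>> move_arm(rows=[0,0,-0.003,0,0,0,0.005,0,0,-0.005,0,0,0,0.005,0,0,-0.007,0,0,0,0.005,0,0,-0.007,0,0,0,0.005,0,0,-0.007,0,0,0,0.005])

```text
t: 13.5
eef_pos: [0.4836, 0.1221, 0.1142]
tool_rot: [-2.182, -2.26, 0.001]
contact_force: [-2.9, 1.0, -3.8]
gripper_width: 0.0102
grip_force: 48.8
```

>>> move_arm(rows=[0,0,0,0,0,0,0.005,0,0,-0.002,0,0,0,0.005,0,0,-0.004,0,0,0,0.005,0,0,-0.006,0,0,0,0.005,0,0,-0.006,0,0,0,0.005])

```text
t: 13.92
eef_pos: [0.4838, 0.1221, 0.1206]
tool_rot: [-2.182, -2.26, 0.001]
contact_force: [-3.9, 2.9, -3.5]
gripper_width: 0.0101
grip_force: 48.9
```

>>> move_arm(rows=[0,0,-0.002,0,0,0,0.005,0,0,-0.004,0,0,0,0.005,0,0,-0.006,0,0,0,0.005,0,0,-0.008,0,0,0,0.005,0,0,-0.008,0,0,0,0.005])

```text
t: 14.33
eef_pos: [0.4844, 0.1222, 0.1289]
tool_rot: [2.182, 2.259, 0.001]
contact_force: [-1.1, 1.4, -3.6]
gripper_width: 0.0101
grip_force: 48.7
```

>>> move_arm(rows=[0,0.001,-0.0105,0,0,0,0.005,0,0.003,-0.023,0,0,0,0.005,0,0.0055,-0.036,0,0,0,0.005,0,0.0085,-0.0485,0,0,0,0.005,0,0.0125,-0.0605,0,0,0,0.005])

```text
t: 14.75
eef_pos: [0.4963, 0.1225, 0.1905]
tool_rot: [2.182, 2.26, -0.001]
contact_force: [-3.3, 0.4, -3.8]
gripper_width: 0.0102
grip_force: 48.7
```

Run:
```python
from h import *
print(bot.observe()["eef_pos"],bot.observe()["contact_force"])
for c in ("scene","wrist"):
    imaging.snapshot(c)
    print(c,[(np.round(e["position"],4).tolist(),round(e["score"],2)) for e in imaging.pinpoint("lid_handle",c)][:5])
```

```text
[0.49633973 0.12254753 0.19046851] [-3.26424933  0.39562632 -3.76989215]
scene [([0.497, 0.1201, 0.2037], 0.96)]
wrist [([0.4967, 0.1243, 0.2057], 0.89)]
```

The bar is rising with the fingers under only the lid's weight, so the lid isn't caught and the tab stays untouched.

>>> move_arm(rows=[0,0.0045,-0.012,0,0,0,0.005,0,0.0095,-0.024,0,0,0,0.005,0,0.015,-0.0355,0,0,0,0.005,0,0.021,-0.047,0,0,0,0.005,0,0.0275,-0.058,0,0,0,0.005])

```text
t: 15.37
eef_pos: [0.5226, 0.1235, 0.248]
tool_rot: [-2.181, -2.26, 0.005]
contact_force: [-8.0, 0.7, -1.1]
gripper_width: 0.0099
grip_force: 48.6
```

>>> move_arm(rows=[0,0.0055,-0.0085,0,0,0,0.005,0,0.012,-0.017,0,0,0,0.005,0,0.0165,-0.023,0,0,0,0.005,0,0.02,-0.027,0,0,0,0.005,0,0.02,-0.027,0,0,0,0.005])

```text
t: 15.78
eef_pos: [0.5423, 0.1242, 0.276]
tool_rot: [-2.181, -2.26, 0.006]
contact_force: [-20.0, -3.9, 11.0]
gripper_width: 0.0094
grip_force: 49.4
```

>>> move_arm(rows=[0,0,0,0,0,0,0.005,0,0,0,0,0,0,0.005,0,0,0,0,0,0,0.005,0,0,0,0,0,0,0.005,0,0,0,0,0,0,0.005])

```text
t: 16.2
eef_pos: [0.5417, 0.1242, 0.2753]
tool_rot: [-2.18, -2.26, 0.007]
contact_force: [-18.5, -3.7, 9.5]
gripper_width: 0.01
grip_force: 49.3
```

Run:
```python
from h import *
s=bot.observe();print(s["eef_pos"],s["contact_force"],np.abs(s["qd"]).max())
for c in ("scene","top"):
    im=imaging.snapshot(c)[:,:,::-1]
    for n in ("lid_handle","lid_hinge","tin_center","tray_in"): print(c,n,[(np.round(e["position"],4).tolist(),round(e["score"],2)) for e in imaging.pinpoint(n,c)][:3])
    cv2.imwrite(f"pics/{c}9.png",im)
a=cv2.imread("pics/scene9.png");cv2.imwrite("pics/s9.png",cv2.resize(a[120:320,140:400],None,fx=3,fy=3))
```

```text
[0.54171104 0.12420011 0.27529038] [-18.50517281  -3.69891527   9.46806708] 0.001745644139530029
scene lid_handle [([0.5411, 0.1219, 0.2871], 0.79)]
scene lid_hinge [([0.7425, 0.1724, 0.1212], 0.61)]
scene tin_center [([0.5556, -0.3284, 0.0358], 0.63)]
scene tray_in [([0.5518, -0.3308, 0.0063], 0.84)]
top lid_handle []
top lid_hinge [([0.7376, 0.1718, 0.1223], 0.74)]
top tin_center [([0.5539, -0.3333, 0.0387], 0.69)]
top tray_in [([0.553, -0.3318, 0.0053], 0.86)]
```

View pics/s9.png

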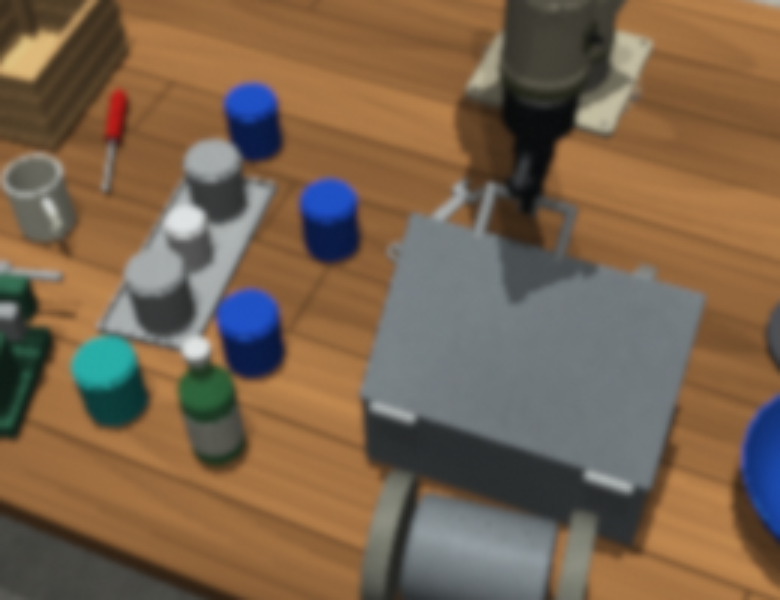

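The picture shows the lid open with its bar in the gripper, at crop (530,195). The tin stands between the two grey cans at (187,240), and everything else is in place. The lid angle works out at about 0.69 rad, and nothing is moving.

```bash
python3 -c "
from plant import bot
print(bot.sign_off())"
```

```text
the job is handed in; nothing more can be done
None
```

I handed the job in with the tin upright midway between the two grey cans and the gripper holding the lid still at about 0.69 rad (40°); the first tug showed the lid wasn't caught, so I never touched the release tab.

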